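# Cover the screw tin with its inner lid under the centre punch

### The arm

A 7-joint arm with a two-finger parallel gripper is mounted at the origin on the work surface. World frame = base frame: x ahead of the robot, y to its left, z up, the work surface at z = 0. Lengths are in mm, angles in rad, forces in N, time in s.
With the tool pointing down it reaches from about 400 to 900 mm from the base axis. Payload 5.6 kg.
Tool frame: the origin (TCP) lies midway between the tips of the shut fingers; the grasp point (between the pads) lies 19 mm behind it (manip.hold_point_z is the distance from the TCP to the grasp point, in mm); z points along the fingers, y is the line along which they close (so a half turn about z gives the same grasp; the last joint's range is limited). The gripper opens to 92 mm and grips with 3 to 60 N. Pads are 20 mm wide; open, the fingers measure 128 mm over their backs; the gripper's body (75 mm by 189 mm) begins 69 mm behind the grasp point.
Start: joints at [1.214, 0.468, -0.012, 1.603, 0.006, 1.071, -0.056], TCP at [200.597, -618.28, 214.592] pointing down, gripper open.
Joint ranges: [-2.53, 2.53], [-0.31, 2.02], [-1.57, 1.55], [0.28, 2.44], [-1.29, 4.43], [0.15, 1.84], [-2.92, 2.92]. Speed limits (rad/s): [2.57, 2.57, 3.14, 3.14, 3.14, 3.14, 3.14].

### API

Orientations are given as a rotation vector (axis times angle).
In Python, from plant import manip gives the robot as it stands.
- The arm moves only by the tool servo_tool, never from a script. Its argument "series" is a list of rows, each a list of 3 entries, a list of its own where there are three numbers: the closure, from -1 (fully open) to 1 (shut), then the shift along the tool's x, y, z in cm, then the turn, a rotation vector about the tool's x, y, z in degrees. In form: [[jaw, [dx, dy, dz], [rx, ry, rz]], ...]. A call has 1 to 20 rows; each row shifts and turns the commanded pose from where the row before left it, along the tool's axes as they then stand; what a row does not reach is not made up. A row lasts 1/12 s, in which the tool goes at most 41.7 mm and 7.16 degrees, less where a joint would pass 70% of its speed; a pose out of reach is approached as far as the arm can. A call with a gripper value outside its range is refused whole. The fingers move at their own pace and stop on an object; "force" is the grip in N (left out, the last holds). Time passes only in rows, so rows that do not move let the fingers close. It gives the time, the measured TCP pose, the force, the opening and the grip force at its end, in the units of the state.
- manip.state(): the state, without advancing time (a new reading comes with each control period).
- manip.read_camera(name): name is "side" or "top" or "wrist"; returns a dict with "img" (420x560x3 uint8, blue, green, red), "K" (3x3 intrinsics, pixels), "pose" (4x4, takes a point from camera to world coordinates); the wrist camera has in their place "tool_from_camera" (4x4, takes a point from camera to tool coordinates, whose origin is the TCP and whose axes are the flange's). Camera axes: x right, y down, z forward; pixel columns grow to the right and rows downward; lengths in mm; the calibration is good to about 2 mm. A picture is of the moment at which its call begins: read the wrist's pose just before it. There is no depth.
- manip.job_done(): hands the job in; it is judged then, once.
The state is a dict: "time_s": time; "qpos": joint angles; "joint_vel": joint speeds; "effort": joint torques, N m; "ee_pos": TCP position; "eef_rot": TCP orientation; "contact_force": force on the tool from outside, world axes, zero at the start; "torque": the same for the moment, N m; "width": finger opening in mm; "grasp_force": force on a finger pad.
Only numpy, scipy, OpenCV 4.12 (cv2) and the standard library are available. Lean on these libraries where they do the work, as an engineer would, in place of code of your own. Each camera call takes 0.05 s, during which the arm holds its last target. There are 200 camera calls.

### The job

Slide the plywood board along its rails by its wooden block until its marked cross is right under the tip of the fixed punch. Then carry the two nested lids together by the inner lid's stem, lower them without dropping onto the open tin on the board so that the inner lid is fully home, let go, and lift the outer lid alone, straight up by its wooden collar, leaving the inner lid seated to keep grit off the screws. Finish still holding the outer lid level, all of it above the top of the stem, with the cross still under the punch and everything else on the table left where it was.

Things in the scene. Friction and masses are not known exactly. Their poses are not given: they have to be found in the camera images.
- mark (a point): centre of the dark 26 mm cross on the plywood board's top face (14 mm above the table). The board (350 x 120 x 12 mm) only slides lengthwise between two rails 16 mm high, with 5 N friction, and stays where left; it can overrun the punch by 20 mm or more. Axes: y = sliding direction, from the cross to the tin (180 mm away) and the block (290 mm); z up
- punch_tip (a point): point of the fixed, vertical steel centre punch (14 mm thick), 24 mm above the table, 10 mm above the board, on the line along which the cross slides; punch top at 190 mm. A grey cross-arm 30 mm wide, 113 to 137 mm above the table, holds it from a column 135 mm away on the side away from the tin (-y). Axes parallel to the board's
- block_grip (a point): upright wooden block fixed on the board to slide it by: 30 mm (x, across the board) x 24 mm (y, along it) x 50 mm high, top 64 mm above the table; this point is on its centre line, 10 mm below its top. Moves with the board
- tin_mouth (a point): centre of the rim of the open steel tin fixed on the board: outer diameter 84 mm, inner 78 mm, 60 mm high; rim 74 mm above the table. Moves with the board
- stem_grip (a point): inner lid, steel, 160 g: disc 84 mm wide, 4 thick, a chamfered plug (72 wide, 10 deep) below, an upright plain round stem 16 mm thick on top. Point on the stem's axis, 12 mm below its top, 68 above the plug's underside; z up. The stem's top 34 mm stick out of the outer lid's collar; lifted by the stem, it carries the outer lid along. Seated: disc on the tin's rim, point 58 mm above the rim
- collar_grip (a point): outer lid, steel, 130 g, loose over the inner: plate 102 mm wide, 4 thick, skirt 12 deep below, on top a round wooden collar 38 wide, 28 high, with a 20 mm hole for the stem. Point on the collar's axis, 6 mm below its top, 22 above the plate, 38 above the skirt's foot; z up. Nested, it is 28 mm below stem_grip; the skirt clears the stem's top when it is 50 mm above stem_grip
- tumbler: bystander: clear glass tumbler with screws, 72 mm across at the rim, 95 mm high, origin under its centre
- screwdriver: bystander: stubby yellow screwdriver lying flat, 115 mm long along its x
- hinge: bystander: chrome flat hinge lying open, 58 x 70 mm, 8 mm thick, origin under its centre
- shim: bystander: wooden shim block 30 x 80 x 18 mm, origin under its centre
- clamp: bystander: steel hand clamp with a black knob, tightened on a shim, lying flat, about 165 x 75 mm, 21 mm high
- spanner: bystander: steel spanner lying flat along its x
- glue: bystander: glue bottle 48 mm across, 120 mm high, origin under its centre
There are look-alikes about, which are no part of the job. What is shaped like the part that bears collar_grip but purple or red is not meant. Of the things shaped like the part that bears punch_tip, the grey one is meant.

How it is judged (in metres and radians):
On the way, in this order (a step that is already met when the one before it is completed fails the run):
1. the cross is under the punch tip (within 5 mm) (horizontal distance between mark and punch_tip below 0.005 m), for 0.3 s.
2. both lids, still nested, sit on the tin, the inner one fully home, and the gripper has let them go (horizontal distance between stem_grip and tin_mouth below 0.006 m and z of stem_grip in the frame of tin_mouth between 0.055 and 0.061 m and angle between stem_grip's own z axis and vertical below 0.06 rad and z of collar_grip in the frame of stem_grip below -0.024 m and contact force between the fingers and inner_lid below 0.1 N and contact force between the fingers and outer_lid below 0.1 N), for 0.2 s.
At the end, for the whole second after the job is handed in: cross within 6 mm of below the punch tip; inner lid home in the tin (centred within 6 mm, height within 3 mm, tilt under 0.06 rad), untouched; outer lid held still by the gripper, level within 0.3 rad, its skirt above the top of the inner stem (horizontal distance between mark and punch_tip below 0.006 m and horizontal distance between stem_grip and tin_mouth below 0.006 m and z of stem_grip in the frame of tin_mouth between 0.055 and 0.061 m and angle between stem_grip's own z axis and vertical below 0.06 rad and z of collar_grip in the frame of stem_grip above 0.05 m and angle between collar_grip's own z axis and vertical below 0.3 rad and contact force between the fingers and outer_lid above 1 N and contact force between outer_lid and inner_lid below 0.05 N and contact force between the arm and inner_lid below 0.1 N and linear speed of outer_lid below 0.05 m/s); the arm keeps its last pose, push and grip.
It fails at once if the outer lid taken off the inner lid (more than 10 mm up) while the inner lid is not seated in the tin (z of collar_grip in the frame of stem_grip above -0.018 m and not (horizontal distance between stem_grip and tin_mouth below 0.006 m and z of stem_grip in the frame of tin_mouth between 0.055 and 0.061 m and angle between stem_grip's own z axis and vertical below 0.06 rad)).
It fails at once if the lids dropped (falling faster than 0.35 m/s out of the gripper) (linear speed of inner_lid above 0.35 m/s and contact force between the fingers and inner_lid below 0.05 N and contact force between the fingers and outer_lid below 0.05 N).
It fails at once if another thing on the table moved by more than 30 mm (distance of any of tumbler, screwdriver, hinge, shim, clamp, spanner, glue from where it was at the start of the episode above 0.03 m).
It also fails if it takes over 72 s, if anything falls off the work surface, if the arm or the gripper's body presses on something with over 40 N, if the wrist force passes 120 N, or if a joint passes its speed limit or range.

## Working session

There is one attempt and no reset: what is moved stays moved. The work goes in short steps, Python scripts to look and compute and a tool call to move; the robot and the scene stay as the last step left them, time stands still between calls to the robot, and variables do not carry over. Pictures are saved under pics/ and viewed, at most 10 in all, crops included, and the job is handed in when it is done.

Besides the shell and the picture viewer there is one more tool, called in YAML: its name, and indented under it one key for each argument. servo_tool: Moves the arm, as the interface text tells. Its arguments: {"type":"object","properties":{"series":{"type":"array"},"force":{"type":"number"}},"required":["series"]}

```bash
mkdir -p pics; ls; cat > h.py <<'E'
import numpy as np, cv2
from plant import manip
from scipy.spatial.transform import Rotation as R
def cam(n,save=None):
    s=manip.state(); c=manip.read_camera(n)
    if n=="wrist":
        T=np.eye(4);T[:3,:3]=R.from_rotvec(s["eef_rot"]).as_matrix();T[:3,3]=s["ee_pos"]
        c["pose"]=T@np.array(c["tool_from_camera"])
    if save: cv2.imwrite("pics/"+save,c["img"])
    return c
def ray(c,u,v,z):
    P=np.array(c["pose"]);d=P[:3,:3]@np.linalg.solve(np.array(c["K"]),[u,v,1.]);o=P[:3,3]
    return (o+d*(z-o[2])/d[2]).round(1)
def proj(c,p):
    P=np.linalg.inv(np.array(c["pose"]));q=np.array(c["K"])@(P[:3,:3]@np.array(p)+P[:3,3]);return (q[:2]/q[2]).round(1)
E
python3 - <<'E'
from h import *
np.set_printoptions(precision=3,suppress=True)
for n in("side","top"):
    c=cam(n,n+"0.png");print(n,c["K"],c["pose"])
c=cam("wrist");print(c["tool_from_camera"],c["K"]);print(manip.state())
E
```

```text
pics
side [[438.517   0.    285.477]
 [  0.    438.517 209.687]
 [  0.      0.      1.   ]] [[ -0.765  -0.481   0.427  11.738]
 [ -0.643   0.555  -0.527 668.47 ]
 [  0.017  -0.678  -0.734 929.564]
 [  0.      0.      0.      1.   ]]
top [[387.336   0.    282.491]
 [  0.    387.336 205.949]
 [  0.      0.      1.   ]] [[  0.009  -0.993   0.121 402.002]
 [ -1.     -0.01   -0.005  65.304]
 [  0.006  -0.121  -0.993 990.183]
 [  0.      0.      0.      1.   ]]
[[   0.      -0.959   -0.283   79.848]
 [   1.       0.       0.001    0.575]
 [  -0.001   -0.283    0.959 -170.025]
 [   0.       0.       0.       1.   ]] [[356.023   0.    277.912]
 [  0.    356.023 209.893]
 [  0.      0.      1.   ]]
{'time_s': 0.15, 'qpos': array([ 1.214,  0.468, -0.012,  1.603,  0.006,  1.071, -0.056]), 'joint_vel': array([ 0.   , -0.003,  0.002, -0.003,  0.001, -0.001,  0.001]), 'effort': array([  0.002, -52.095,  -0.012, -24.398,  -0.057,   0.015,   0.   ]), 'ee_pos': array([ 200.388, -617.893,  213.868]), 'eef_rot': array([-3.102, -0.49 ,  0.001]), 'contact_force': array([ 0.558, -0.225,  0.969]), 'torque': array([ 0.003, -0.009,  0.031]), 'grasp_force': 0.0, 'width': 91.6352974272778}
```

View pics/top0.png

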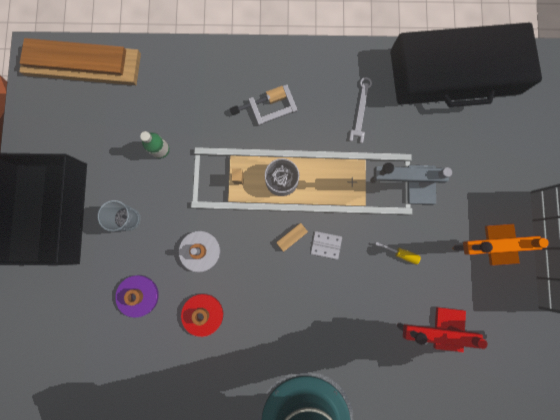

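View pics/side0.png

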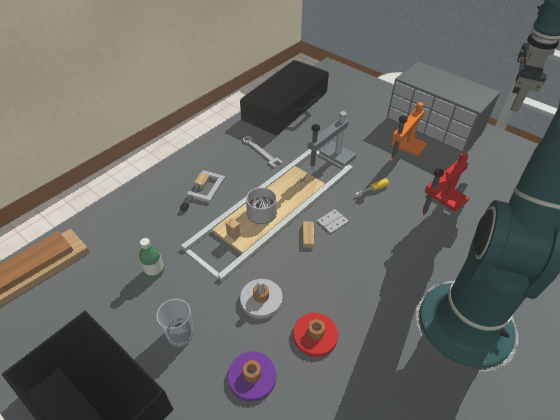

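Candidates for the lids in the top view: silver with a stem at (200,252), purple (136,296), red (201,315). The silver one is meant, because it is neither purple nor red and a stem shows in it. Candidates for the punch: grey (388,170), orange (487,246), red (421,339). The grey one, beside the rails, is meant. One enlarged crop will confirm both.

```bash
python3 - <<'E'
from h import *
t=cam("top");s=cam("side")
a=cv2.resize(t["img"][140:220,190:450],(780,240),interpolation=cv2.INTER_CUBIC)
b=cv2.resize(s["img"][105:185,260:365],(390,297),interpolation=cv2.INTER_CUBIC)
d=cv2.resize(s["img"][260:340,215:320],(390,297),interpolation=cv2.INTER_CUBIC)
cv2.imwrite("pics/crop1.png",np.vstack([a,np.hstack([b,d])]))
print("block",ray(t,238,176,64),"tin",ray(t,281.5,176,74),"cross",ray(t,352,182,14),"collar?",ray(t,198,251,60),"punchtop",ray(t,388,169,190))
for p in[(197,153),(408,157),(195,208),(408,211)]:print(ray(t,*p,16))
# silver lid outline
hsv=cv2.cvtColor(t["img"],cv2.COLOR_BGR2HSV)
m=((hsv[...,2]>130)&(hsv[...,1]<60)).astype(np.uint8);m[:225]=0;m[275:]=0;m[:,:170]=0;m[:,230:]=0
m=cv2.morphologyEx(m,cv2.MORPH_CLOSE,np.ones((9,9)))
k=max(cv2.findContours(m,0,1)[0],key=cv2.contourArea);e=cv2.fitEllipse(cv2.convexHull(k));print(e,[ray(t,*e[0],z) for z in(14,20,26)])
E
```

```text
block [587.2 169.5  64. ] tin [586.3  63.8  74. ] cross [ 584.6 -116.9   14. ] collar? [405.3 261.   60. ] punchtop [ 580.3 -160.4  190. ]
[655.9 281.7  16. ]
[ 651.2 -261.9   16. ]
[513.4 281.7  16. ]
[ 511.1 -257.7   16. ]
((198.9664764404297, 251.05023193359375), (40.27302169799805, 41.52577590942383), 42.86872100830078) [array([405.4, 268.3,  14. ]), array([405.4, 267. ,  20. ]), array([405.4, 265.8,  26. ])]
```

View pics/crop1.png

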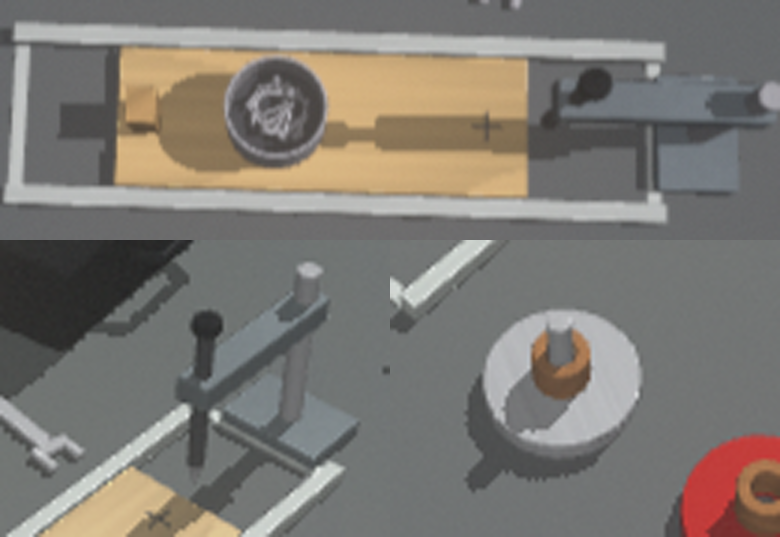

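The crop confirms it: the silver lid has its stem, with brown collar and plain stem near crop (560,345). The grey punch's tip is at crop (197,475), which is about side (313,168), and the cross is at side (302.5,180). First I'll rise and turn the tool x axis to world +y.

```bash
cat >> h.py <<'E'
def go(x,y,z,yaw=90.4):
    "print shift in tool axes (cm) after turning to heading yaw of tool x; and needed turn"
    s=manip.state();Rm=R.from_rotvec(s["eef_rot"]);
    a,b=np.radians(yaw),0
    T=R.from_matrix(np.array([[np.cos(a),np.sin(a),0],[np.sin(a),-np.cos(a),0],[0,0,-1.]]))
    tv=(Rm.inv()*T).as_rotvec(degrees=True)
    d=np.array([x,y,z])-s["ee_pos"]
    print("t%.2f"%s["time_s"],"tcp",s["ee_pos"].round(1),"turn",tv.round(2),"shift now",(Rm.inv().apply(d)/10).round(2),"shift after turn",(T.inv().apply(d)/10).round(2),"F",np.round(s["contact_force"],1),"w",round(s["width"],1),"g",round(s["grasp_force"],1))
E
python3 - <<'E'
from h import *
go(587,170,300)
s=cam("side")
print("tip",ray(s,313,168,24),"cross",ray(s,302.5,180,14))
t=cam("top");print("tip top",ray(t,373.3,178.5,24),"cross",ray(t,352.2,182,14))
E
```

```text
t0.25 tcp [ 200.5 -618.1  214.1] turn [-4.000e-02 -2.000e-02 -7.242e+01] shift now [ 61.08 -63.04  -8.54] shift after turn [78.53 39.2  -8.59] F [-0.3  0.3 -0.1] w 92.1 g 0.0
tip [ 586.8 -171.8   24. ] cross [ 584.  -116.9   14. ]
tip top [ 592.3 -169.3   24. ] cross [ 584.6 -117.5   14. ]
```

servo_tool:
  series:
    - [-1, [0, 0, -0.7], [0, 0, -6]]
    - [-1, [0, 0, -0.7], [0, 0, -6]]
    - [-1, [0, 0, -0.7], [0, 0, -6]]
    - [-1, [0, 0, -0.7], [0, 0, -6]]
    - [-1, [0, 0, -0.7], [0, 0, -6]]
    - [-1, [0, 0, -0.7], [0, 0, -6]]
    - [-1, [0, 0, -0.7], [0, 0, -6]]
    - [-1, [0, 0, -0.7], [0, 0, -6]]
    - [-1, [0, 0, -0.7], [0, 0, -6]]
    - [-1, [0, 0, -0.7], [0, 0, -6]]
    - [-1, [0, 0, -0.7], [0, 0, -6]]
    - [-1, [0, 0, -0.7], [0, 0, -6]]

```text
time_s: 1.35
ee_pos: [200.5, -618.2, 298.9]
eef_rot: [-2.216, -2.227, 0.0]
contact_force: [-0.8, -0.5, -0.0]
width: 91.8
grasp_force: 0.0
```

servo_tool:
  series:
    - [-1, [1.5, 0.95, 0], [0, 0, 0]]
    - [-1, [3, 1.9, 0], [0, 0, 0]]
    - [-1, [3.2, 2, 0], [0, 0, 0]]
    - [-1, [3.2, 2, 0], [0, 0, 0]]
    - [-1, [3.2, 2, 0], [0, 0, 0]]
    - [-1, [3.2, 2, 0], [0, 0, 0]]
    - [-1, [3.2, 2, 0], [0, 0, 0]]
    - [-1, [3.2, 2, 0], [0, 0, 0]]
    - [-1, [3.2, 2, 0], [0, 0, 0]]
    - [-1, [3.2, 2, 0], [0, 0, 0]]
    - [-1, [3.2, 2, 0], [0, 0, 0]]
    - [-1, [3.2, 2, 0], [0, 0, 0]]
    - [-1, [3.2, 2, 0], [0, 0, 0]]
    - [-1, [3.2, 2, 0], [0, 0, 0]]
    - [-1, [3.2, 2, 0], [0, 0, 0]]
    - [-1, [3.2, 2, 0], [0, 0, 0]]
    - [-1, [3.2, 2, 0], [0, 0, 0]]
    - [-1, [3.2, 2, 0], [0, 0, 0]]
    - [-1, [3, 1.9, 0], [0, 0, 0]]
    - [-1, [1.5, 0.95, 0], [0, 0, 0]]

```text
time_s: 3.02
ee_pos: [579.2, -11.6, 298.8]
eef_rot: [-2.216, -2.226, -0.004]
contact_force: [0.1, -0.2, -0.2]
width: 91.7
grasp_force: 0.0
```

servo_tool:
  series:
    - [-1, [1.6, 0.6, 0], [0, 0, 0]]
    - [-1, [1.6, 0.6, 0], [0, 0, 0]]
    - [-1, [0, 0, 0], [0, 0, 0]]
    - [-1, [0, 0, 0], [0, 0, 0]]

```text
time_s: 3.35
ee_pos: [589.7, 16.0, 298.4]
eef_rot: [-2.22, -2.223, 0.001]
contact_force: [-0.7, -0.0, 0.5]
width: 91.8
grasp_force: 0.0
```

```bash
python3 - <<'E'
from h import *
go(587,170,300)
c=cam("wrist","w1.png");print("tip",proj(c,[586,-171,24]),"cross",proj(c,[584.5,-117,14]))
E
```

```text
t3.35 tcp [589.7  16.  298.4] turn [-0.02  0.01 -0.32] shift now [15.4  -0.25 -0.16] shift after turn [15.4  -0.17 -0.16] F [-0.7 -0.   0.5] w 91.8 g 0.0
tip [275.  301.8] cross [274.  263.7]
```

View pics/w1.png

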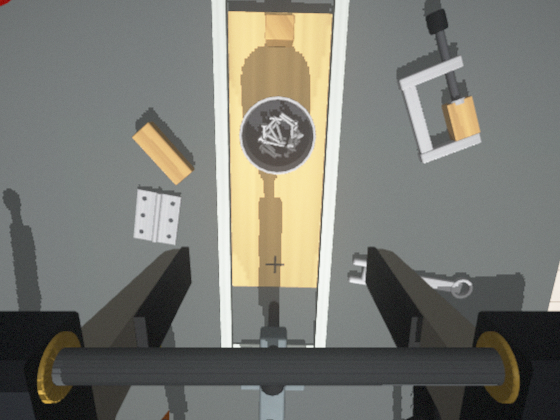

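The cross shows at (274.5,264.5), as predicted. The tin is at (278,134), and the block is at (280,26). The punch is partly hidden by its cross-arm near (272,330). Next I'll go down onto the block.

servo_tool:
  series:
    - [-1, [2.5, 0, 0], [0, 0, -0.3]]
    - [-1, [3.5, 0, 0], [0, 0, 0]]
    - [-1, [3.5, -0.1, 0.5], [0, 0, 0]]
    - [-1, [3.5, -0.1, 2], [0, 0, 0]]
    - [-1, [2.5, 0, 2.5], [0, 0, 0]]
    - [-1, [0, 0, 3], [0, 0, 0]]
    - [-1, [0, 0, 3], [0, 0, 0]]
    - [-1, [0, 0, 3], [0, 0, 0]]
    - [-1, [0, 0, 3], [0, 0, 0]]
    - [-1, [0, 0, 3], [0, 0, 0]]
    - [-1, [0, 0, 3], [0, 0, 0]]
    - [-1, [0, 0, 2], [0, 0, 0]]
    - [-1, [0, 0, 1.3], [0, 0, 0]]
    - [-1, [0, 0, 0], [0, 0, 0]]
    - [-1, [0, 0, 0], [0, 0, 0]]

```text
time_s: 4.65
ee_pos: [587.6, 169.6, 35.8]
eef_rot: [2.217, 2.225, -0.001]
contact_force: [0.2, -0.6, 1.1]
width: 91.9
grasp_force: 0.0
```

servo_tool:
  series:
    - [1, [0, 0, 0], [0, 0, 0]]
    - [1, [0, 0, 0], [0, 0, 0]]
    - [1, [0, 0, 0], [0, 0, 0]]
    - [1, [0, 0, 0], [0, 0, 0]]
    - [1, [0, 0, 0], [0, 0, 0]]
    - [1, [0, 0, 0], [0, 0, 0]]
    - [1, [0, 0, 0], [0, 0, 0]]
    - [1, [0, 0, 0], [0, 0, 0]]
  force: 40

```text
time_s: 5.32
ee_pos: [587.2, 170.5, 35.6]
eef_rot: [2.216, 2.227, -0.0]
contact_force: [-0.8, -0.4, -0.8]
width: 40.5
grasp_force: 0.0
```

```bash
python3 - <<'E'
from h import *
go(587,170,35)
s=cam("side");t=cam("top")
a=cv2.resize(s["img"][140:200,280:340],(400,400),interpolation=cv2.INTER_CUBIC)
b=cv2.resize(t["img"][150:210,340:400],(400,400),interpolation=cv2.INTER_CUBIC)
cv2.imwrite("pics/crop2.png",np.hstack([a,b]))
E
```

```text
t5.32 tcp [587.2 170.5  35.6] turn [-0.    0.   -0.12] shift now [-0.05 -0.02  0.06] shift after turn [-0.05 -0.02  0.06] F [-0.8 -0.4 -0.8] w 40.5 g 0.0
```

View pics/crop2.png

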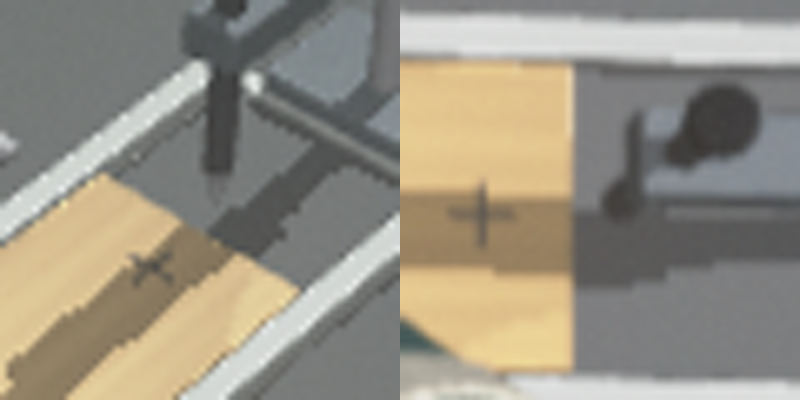

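Side crop: the tip is at (220,200), which is (312.6,169.8), and the cross is at (302.4,179.5). In the top view the cross is at (352.0,181.5).

```bash
python3 - <<'E'
from h import *
s=cam("side");t=cam("top")
for p in[(312.6,169.8),(312.6,169)]:print("tip",ray(s,*p,24))
print("cross",ray(s,302.4,179.5,14),ray(t,352.05,181.5,14))
print("tip top",ray(t,372.3,180,26))
go(587,170,35)
E
```

```text
tip [ 582.7 -164.4   24. ]
tip [ 584.9 -167.3   24. ]
cross [ 585.6 -118.4   14. ] [ 585.9 -117.1   14. ]
tip top [ 588.1 -166.2   26. ]
t5.52 tcp [591.  170.6  35.7] turn [ 0.38 -0.14 -0.24] shift now [-0.06 -0.4   0.07] shift after turn [-0.06 -0.4   0.07] F [10.   1.2 -7. ] w 29.5 g 40.0
```

servo_tool:
  series:
    - [1, [0, 0, 0], [0, 0, 0]]
    - [1, [0, 0, 0], [0, 0, 0]]
    - [1, [0, 0, 0], [0, 0, 0]]
    - [1, [0, 0, 0], [0, 0, 0]]

```text
time_s: 5.85
ee_pos: [591.0, 170.6, 35.7]
eef_rot: [2.217, 2.222, 0.01]
contact_force: [10.4, 0.8, -7.1]
width: 29.9
grasp_force: 40.0
```

Gripped. The estimate is about 48 mm to slide. I'll relieve the sideways load and slide most of the way, then look.

servo_tool:
  series:
    - [1, [0, 0.35, 0], [0, 0, 0]]
    - [1, [-0.3, 0, 0], [0, 0, 0]]
    - [1, [-0.5, 0, 0], [0, 0, 0]]
    - [1, [-0.5, 0, 0], [0, 0, 0]]
    - [1, [-0.5, 0, 0], [0, 0, 0]]
    - [1, [-0.5, 0, 0], [0, 0, 0]]
    - [1, [-0.5, 0, 0], [0, 0, 0]]
    - [1, [-0.5, 0, 0], [0, 0, 0]]
    - [1, [-0.5, 0, 0], [0, 0, 0]]
    - [1, [-0.4, 0, 0], [0, 0, 0]]
    - [1, [-0.2, 0, 0], [0, 0, 0]]
    - [1, [0, 0, 0], [0, 0, 0]]
    - [1, [0, 0, 0], [0, 0, 0]]
    - [1, [0, 0, 0], [0, 0, 0]]

```text
time_s: 7.02
ee_pos: [590.1, 128.0, 35.7]
eef_rot: [-2.214, -2.226, -0.001]
contact_force: [-3.2, 4.4, 1.9]
width: 29.7
grasp_force: 40.0
```

```bash
python3 - <<'E'
from h import *
go(587,122,35)
s=cam("side");t=cam("top")
a=cv2.resize(s["img"][150:200,290:340],(400,400),interpolation=cv2.INTER_CUBIC)
b=cv2.resize(t["img"][155:205,345:395],(400,400),interpolation=cv2.INTER_CUBIC)
cv2.imwrite("pics/crop3.png",np.hstack([a,b]))
E
```

```text
t7.02 tcp [590.1 128.   35.7] turn [-0.05 -0.09 -0.1 ] shift now [-0.6  -0.32  0.07] shift after turn [-0.6  -0.32  0.07] F [-3.2  4.4  1.9] w 29.7 g 40.0
```

View pics/crop3.png

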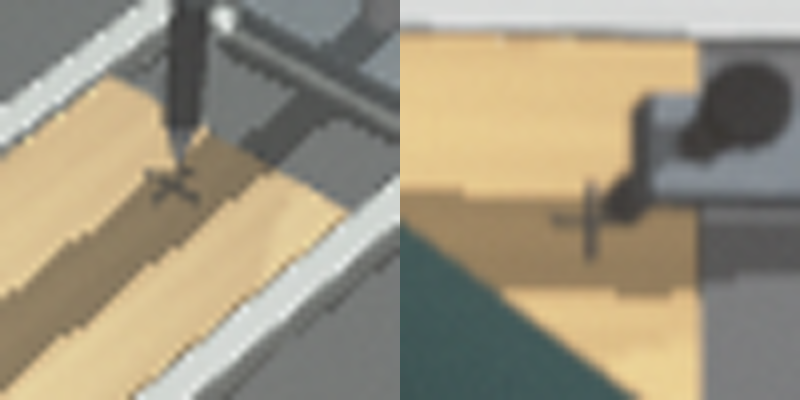

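Side: the tip is at crop (180,168) and the cross at (172,185). Top: the cross is at crop (590,218).

```bash
python3 - <<'E'
from h import *
s=cam("side");t=cam("top")
print("tip",ray(s,312.1,170.6,24),"cross",ray(s,311.1,172.7,14),ray(t,345+190.5/8-.5,155+218.5/8-.5,14))
c=ray(s,311.1,172.7,14)
for dy in(0,-2,-4,-6,-8,-10):print(dy,proj(s,c+[0,dy,10]))
b=ray(t,345+190.5/8-.5,155+218.5/8-.5,14)
for dy in(0,-4,-8):print(dy,proj(t,b+[0,dy,10]),(proj(t,b+[0,dy,10])-[345,155]+.5)*8)
E
```

```text
tip [ 581.6 -160.5   24. ] cross [ 584.4 -160.    14. ] [ 585.6 -158.8   14. ]
0 [311.3 170.3]
-2 [311.7 170. ]
-4 [312.1 169.6]
-6 [312.5 169.3]
-8 [312.9 169. ]
-10 [313.3 168.6]
0 [369.2 181.1] [197.6 212.8]
-4 [370.8 181.1] [210.4 212.8]
-8 [372.4 181.1] [223.2 212.8]
```

Estimates of what remains run from 2 to 6 mm. I'll slide 4 mm, let go, rise, and look from closer.

servo_tool:
  series:
    - [1, [-0.2, 0, 0], [0, 0, 0]]
    - [1, [-0.2, 0, 0], [0, 0, 0]]
    - [1, [0, 0, 0], [0, 0, 0]]
    - [1, [0, 0, 0], [0, 0, 0]]
    - [1, [0, 0, 0], [0, 0, 0]]
    - [1, [0, 0, 0], [0, 0, 0]]

```text
time_s: 7.72
ee_pos: [590.0, 124.0, 35.7]
eef_rot: [-2.214, -2.226, -0.0]
contact_force: [-3.9, 4.0, 2.3]
width: 29.4
grasp_force: 40.0
```

servo_tool:
  series:
    - [-1, [0, 0, 0], [0, 0, 0]]
    - [-1, [0, 0, 0], [0, 0, 0]]
    - [-1, [0, 0, 0], [0, 0, 0]]
    - [-1, [0, 0, 0], [0, 0, 0]]
    - [-1, [0, 0, 0], [0, 0, 0]]
    - [-1, [0, 0, 0], [0, 0, 0]]
    - [-1, [0, 0, -2], [0, 0, 0]]
    - [-1, [0, 0, -2.5], [0, 0, 0]]
    - [-1, [0, 0, -3], [0, 0, 0]]
    - [-1, [0, 0, -3], [0, 0, 0]]
    - [-1, [-3, -0.1, -3], [0, 0, 0]]
    - [-1, [-3, -0.1, 0], [0, 0, 0]]
    - [-1, [-3, -0.1, 0], [0, 0, 0]]
    - [-1, [-3, 0, 0], [0, 0, 0]]
    - [-1, [-3, 0, 0], [0, 0, 0]]
    - [-1, [-1.5, 0, 0], [0, 0, 0]]
    - [-1, [0, 0, 0], [0, 0, 0]]
    - [-1, [0, 0, 0], [0, 0, 0]]

```text
time_s: 9.22
ee_pos: [588.7, -42.4, 170.0]
eef_rot: [-2.218, -2.225, -0.0]
contact_force: [0.3, 0.9, 0.1]
width: 91.7
grasp_force: 0.0
```

```bash
python3 - <<'E'
from h import *
go(587,-40,170)
c=cam("wrist");np.savez("w2.npz",img=c["img"],K=c["K"],pose=c["pose"])
p=proj(c,[586,-164,24]);print(p)
x,y=p.astype(int);x0,y0=x-50,y-40
print(x0,y0);cv2.imwrite("pics/crop4.png",cv2.resize(c["img"][y0:y0+75,x0:x0+100],(800,600),interpolation=cv2.INTER_CUBIC))
E
```

```text
t9.22 tcp [588.7 -42.4 170. ] turn [-0.01 -0.01 -0.23] shift now [ 0.24 -0.17 -0.  ] shift after turn [ 0.24 -0.17 -0.  ] F [0.3 0.9 0.1] w 91.7 g 0.0
[274.7 312. ]
224 272
```

View pics/crop4.png

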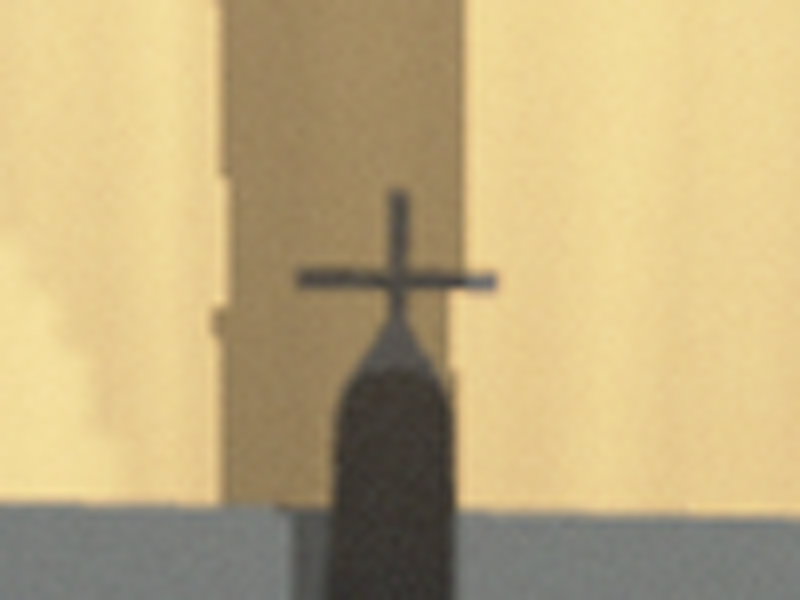

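Tip at crop (397,315), cross at (397,279).

```bash
python3 - <<'E'
from h import *
c=np.load("w2.npz")
f=lambda x,y:(224+(x+.5)/8-.5,272+(y+.5)/8-.5)
k=ray(c,*f(397,279),14);print("cross",k,"tip",ray(c,*f(397,313),24),ray(c,*f(397,318),24))
t=cam("top");g=cv2.cvtColor(t["img"],cv2.COLOR_BGR2GRAY)
m=cv2.cvtColor(t["img"],cv2.COLOR_BGR2HSV)
w=cam("wrist")
print("predicted tin",k+[0,180,60],proj(w,k+[0,180,60]))
gw=cv2.cvtColor(w["img"],cv2.COLOR_BGR2GRAY)
print(cv2.HoughCircles(cv2.medianBlur(gw,5),cv2.HOUGH_GRADIENT,1,50,param1=100,param2=25,minRadius=30,maxRadius=90))
E
```

```text
cross [ 584.3 -163.8   14. ] tip [ 584.4 -162.6   24. ] [ 584.4 -163.3   24. ]
predicted tin [584.3  16.2  74. ] [272.2 137.6]
[[[276.5 133.5  55.7]
  [280.5  67.5  71.8]]]
```

Tip and cross agree within about 1 mm. Now to hover over the lids.

```bash
python3 - <<'E'
from h import *
w=cam("wrist");print("tin",ray(w,276.5,133.5,74));go(405,266,200)
E
```

```text
tin [587.5  19.5  74. ]
t9.42 tcp [588.8 -39.8 170.1] turn [ 0.01 -0.04  0.05] shift now [ 30.72 -18.14  -2.97] shift after turn [ 30.7  -18.17  -2.99] F [ 0.3 -0.1 -0.3] w 91.8 g 0.0
```

servo_tool:
  series:
    - [-1, [1.5, -0.8, -1], [0, 0, -0.2]]
    - [-1, [2.5, -1.5, -1], [0, 0, 0]]
    - [-1, [3, -1.8, -1], [0, 0, 0]]
    - [-1, [3, -1.8, 0], [0, 0, 0]]
    - [-1, [3, -1.8, 0], [0, 0, 0]]
    - [-1, [3, -1.8, 0], [0, 0, 0]]
    - [-1, [3, -1.8, 0], [0, 0, 0]]
    - [-1, [3, -1.8, 0], [0, 0, 0]]
    - [-1, [3, -1.8, 0], [0, 0, 0]]
    - [-1, [2.8, -1.6, 0], [0, 0, 0]]
    - [-1, [2, -0.7, 0], [0, 0, 0]]
    - [-1, [0, 0, 0], [0, 0, 0]]
    - [-1, [0, 0, 0], [0, 0, 0]]
    - [-1, [0, 0, 0], [0, 0, 0]]

```text
time_s: 10.58
ee_pos: [414.0, 254.6, 200.3]
eef_rot: [2.211, 2.231, -0.0]
contact_force: [0.5, -1.3, 1.0]
width: 91.7
grasp_force: 0.0
```

```bash
python3 - <<'E'
from h import *
go(405,266,200)
w=cam("wrist","w3.png")
print("expect stem top",proj(w,[405,267,80]),"plate",proj(w,[405,267,18]))
E
```

```text
t10.58 tcp [414.  254.6 200.3] turn [0.02 0.04 0.13] shift now [ 1.14 -0.89  0.02] shift after turn [ 1.14 -0.89  0.03] F [ 0.5 -1.3  1. ] w 91.7 g 0.0
expect stem top [267.1 188.1] plate [268.9 174.2]
```

View pics/w3.png

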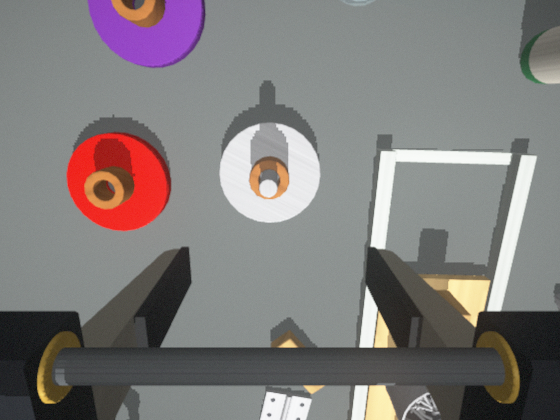

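The silver lid shows its stem top at (268.5,188), its collar centred near (270,178), and its plate at (270,173). The red lid at (118,181) and the purple one at (147,15) are not meant.

```bash
python3 - <<'E'
from h import *
w=cam("wrist");g=w["img"]
h=cv2.cvtColor(g,cv2.COLOR_BGR2HSV)
m=((h[...,2]>120)&(h[...,1]<50)).astype(np.uint8);m[:110]=0;m[235:]=0;m[:,:205]=0;m[:,335:]=0
m=cv2.morphologyEx(m,cv2.MORPH_OPEN,np.ones((3,3)))
k=max(cv2.findContours(m,0,1)[0],key=cv2.contourArea);e=cv2.fitEllipse(cv2.convexHull(k));print(e,"plate",ray(w,*e[0],16))
print("stem",ray(w,268.5,188,80));go(405,267,90)
E
```

```text
Traceback (most recent call last):
cv2.error: OpenCV(4.12.0) /io/opencv/modules/imgproc/src/shapedescr.cpp:361: error: (-201:Incorrect size of input array) There should be at least 5 points to fit the ellipse in function 'fitEllipseNoDirect'
```

```bash
python3 - <<'E'
from h import *
w=cam("wrist");g=w["img"];o=cv2.imread("pics/w3.png")
h=cv2.cvtColor(g,cv2.COLOR_BGR2HSV);print(g[200,240],h[200,240],o[200,240],np.abs(g.astype(int)-o).mean())
m=((h[...,2]>150)&(h[...,1]<60)).astype(np.uint8)
roi=np.zeros_like(m);roi[110:235,205:335]=1;m*=roi
print(m.sum());k=np.argwhere(m)[:,::-1].astype(np.int32)
e=cv2.fitEllipse(cv2.convexHull(k));print(e,"plate",ray(w,*e[0],16))
print("stem",ray(w,268.5,188,80));go(405,267,90)
E
```

```text
[235 233 232] [110   3 235] [235 233 232] 3.023636621315193
7735
((271.5211181640625, 179.89401245117188), (128.96177673339844, 167.9605255126953), 98.00760650634766) plate [408.3 260.   16. ]
stem [406.9 266.3  80. ]
t10.73 tcp [414.8 253.6 200. ] turn [-0.    0.04 -0.04] shift now [ 1.35 -0.97 11.  ] shift after turn [ 1.34 -0.97 11.  ] F [-0.2 -0.2 -0.4] w 91.9 g 0.0
```

servo_tool:
  series:
    - [-1, [1.2, -0.75, 0], [0, 0, 0]]
    - [-1, [0, 0, 2], [0, 0, 0]]
    - [-1, [0, 0, 2.5], [0, 0, 0]]
    - [-1, [0, 0, 2.5], [0, 0, 0]]
    - [-1, [0, 0, 2.5], [0, 0, 0]]
    - [-1, [0, 0, 2.5], [0, 0, 0]]
    - [-1, [0, 0, 1.5], [0, 0, 0]]
    - [-1, [0, 0, 1], [0, 0, 0]]
    - [-1, [0, 0, 0.3], [0, 0, 0]]
    - [-1, [0, 0, 0], [0, 0, 0]]
    - [-1, [0, 0, 0], [0, 0, 0]]
    - [-1, [0, 0, 0], [0, 0, 0]]

```text
time_s: 11.73
ee_pos: [407.6, 267.0, 53.0]
eef_rot: [2.212, 2.23, 0.003]
contact_force: [-0.1, 0.2, -0.2]
width: 92.2
grasp_force: 0.0
```

```bash
python3 - <<'E'
from h import *
go(407,266.5,52)
E
```

```text
t11.73 tcp [407.6 267.   53. ] turn [ 0.1  -0.05  0.05] shift now [-0.05 -0.06  0.1 ] shift after turn [-0.05 -0.06  0.1 ] F [-0.1  0.2 -0.2] w 92.2 g 0.0
```

servo_tool:
  series:
    - [1, [0, 0, 0], [0, 0, 0]]
    - [1, [0, 0, 0], [0, 0, 0]]
    - [1, [0, 0, 0], [0, 0, 0]]
    - [1, [0, 0, 0], [0, 0, 0]]
    - [1, [0, 0, 0], [0, 0, 0]]
    - [1, [0, 0, 0], [0, 0, 0]]
    - [1, [0, 0, 0], [0, 0, 0]]
    - [1, [0, 0, 0], [0, 0, 0]]
    - [1, [0, 0, 0], [0, 0, 0]]
    - [1, [0, 0, 0], [0, 0, 0]]
    - [1, [0, 0, 0], [0, 0, 0]]
    - [1, [0, 0, 0], [0, 0, 0]]
    - [1, [0, 0, 0], [0, 0, 0]]
    - [1, [0, 0, 0], [0, 0, 0]]
  force: 40

```text
time_s: 12.9
ee_pos: [406.4, 266.4, 51.8]
eef_rot: [-2.212, -2.231, 0.001]
contact_force: [-0.9, 0.6, -1.3]
width: 15.2
grasp_force: 40.0
```

```bash
python3 - <<'E'
from h import *
go(407,266.5,52)
E
```

```text
t12.90 tcp [406.4 266.4  51.8] turn [-0.04  0.02  0.08] shift now [ 0.01  0.06 -0.02] shift after turn [ 0.01  0.06 -0.02] F [-0.9  0.6 -1.3] w 15.2 g 40.0
```

Gripped at 15.2 mm. I'll lift, and meanwhile refine the tin from the saved close view.

servo_tool:
  series:
    - [1, [0, 0, -0.5], [0, 0, 0]]
    - [1, [0, 0, -1], [0, 0, 0]]
    - [1, [0, 0, -1.5], [0, 0, 0]]
    - [1, [0, 0, -1.5], [0, 0, 0]]
    - [1, [0, 0, -1.5], [0, 0, 0]]
    - [1, [0, 0, -1.5], [0, 0, 0]]
    - [1, [0, 0, -1.5], [0, 0, 0]]
    - [1, [0, 0, -1.5], [0, 0, 0]]
    - [1, [0, 0, -1.5], [0, 0, 0]]
    - [1, [0, 0, -1.5], [0, 0, 0]]
    - [1, [0, 0, -1], [0, 0, 0]]
    - [1, [0, 0, -0.5], [0, 0, 0]]
    - [1, [0, 0, 0], [0, 0, 0]]
    - [1, [0, 0, 0], [0, 0, 0]]

```text
time_s: 14.07
ee_pos: [406.7, 266.3, 201.8]
eef_rot: [2.212, 2.23, -0.001]
contact_force: [-0.7, -0.1, -3.1]
width: 14.9
grasp_force: 40.0
```

```bash
python3 - <<'E'
from h import *
go(587,17,205)
def fit(c,p0,r):  # rim: wood->grey outer edge, radial search from p0
    h=cv2.cvtColor(c["img"],cv2.COLOR_BGR2HSV);sat=h[...,1].astype(float)
    sat=cv2.GaussianBlur(sat,(3,3),0);pts=[]
    for a in np.radians(range(0,360,6)):
        for d in np.arange(r*1.35,r*0.75,-.5):
            u,v=p0+d*np.array([np.cos(a),np.sin(a)])
            if sat[int(round(v)),int(round(u))]<45: pts.append((u,v,d));break
    q=np.array(pts);med=np.median(q[:,2]);k=q[abs(q[:,2]-med)<0.12*r]
    e=cv2.fitEllipse(k[:,:2].astype(np.float32));return e,len(k)
w=np.load("w2.npz")
e,n=fit(w,np.array([275,136.]),56);print("w",e,n,ray(w,*e[0],74))
w=dict(w);P=[]
# 3D check: project rim circle for both candidates
for n_ in("top","side"):
    t=cam(n_);p=proj(t,[587,17,74]);r=42*t["K"][0,0]/np.linalg.norm(np.array(t["pose"])[:3,3]-[587,17,74])
    try:
        e,n=fit(t,p,r);print(n_,p,r,e,n,ray(t,*e[0],74))
    except Exception as x:print(n_,x)
wi=cam("wrist","w4.png")
print("TCP px",proj(wi,manip.state()["ee_pos"]))
# crops for view
a=cv2.resize(w["img"][60:220,180:380],(400,320));t=cam("top");p=proj(t,[587,17,74]).astype(int)
b=cv2.resize(t["img"][p[1]-30:p[1]+30,p[0]-37:p[0]+38],(400,320),interpolation=cv2.INTER_CUBIC)
d=cv2.resize(wi["img"],(400,280));z=np.zeros_like(d)
cv2.imwrite("pics/crop5.png",np.vstack([np.hstack([a,b]),np.hstack([d,z])]));print(p)
E
```

```text
t14.07 tcp [406.7 266.3 201.8] turn [-0.    0.02  0.07] shift now [-25.08  17.83  -0.31] shift after turn [-25.06  17.86  -0.32] F [-0.7 -0.1 -3.1] w 14.9 g 40.0
w ((276.626220703125, 131.660400390625), (113.5467758178711, 116.00743865966797), 8.719526290893555) 27 [587.7  18.   74. ]
top [301.  175.9] 17.381916971520983 ((300.3861083984375, 176.90232849121094), (34.069583892822266, 37.30360794067383), 12.601921081542969) 48 [584.6  18.4  74. ]
side [272.6 188.8] 15.101919317846036 ((272.6709289550781, 188.89254760742188), (40.39399337768555, 40.91025924682617), 62.23408508300781) 33 [586.7  17.1  74. ]
TCP px [277.5 263.2]
[301 175]
```

View pics/crop5.png

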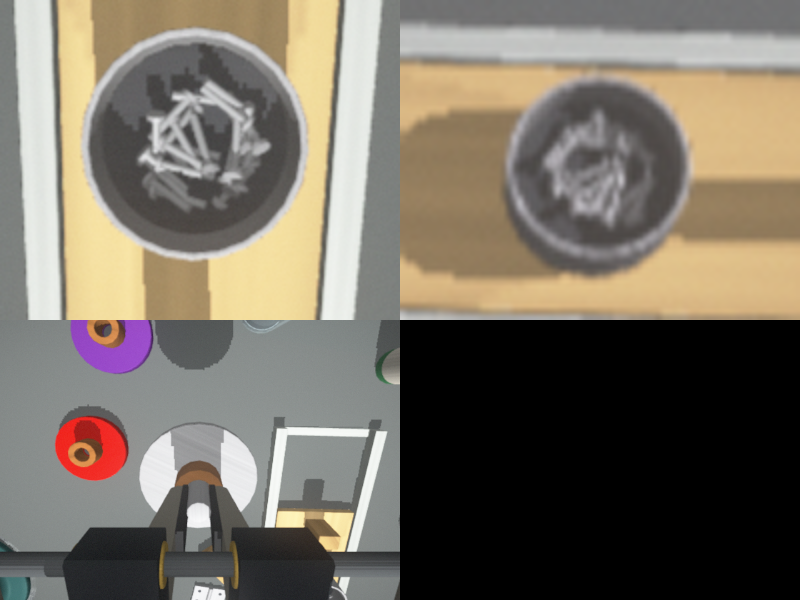

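The lids are held level and nested, with the plate around (278,217) in the full wrist image. In the w2 crop the rim centres on (277,132), which gives the tin at about (587.4,17.6). Carrying over now.

servo_tool:
  series:
    - [1, [-0.5, 0.4, 0], [0, 0, 0]]
    - [1, [-1.2, 0.9, 0], [0, 0, 0]]
    - [1, [-2, 1.4, 0], [0, 0, 0]]
    - [1, [-2.2, 1.6, 0], [0, 0, 0]]
    - [1, [-2.2, 1.6, 0], [0, 0, 0]]
    - [1, [-2.2, 1.6, 0], [0, 0, 0]]
    - [1, [-2.2, 1.6, 0], [0, 0, 0]]
    - [1, [-2.2, 1.6, 0], [0, 0, 0]]
    - [1, [-2.2, 1.6, 0], [0, 0, 0]]
    - [1, [-2.2, 1.6, 0], [0, 0, 0]]
    - [1, [-2.2, 1.5, 0], [0, 0, 0]]
    - [1, [-2, 1.2, 0], [0, 0, 0]]
    - [1, [-1.2, 0.7, 0], [0, 0, 0]]
    - [1, [-0.5, 0.2, 0], [0, 0, 0]]
    - [1, [0, 0, 0], [0, 0, 0]]
    - [1, [0, 0, 0], [0, 0, 0]]
    - [1, [0, 0, 0], [0, 0, 0]]
    - [1, [0, 0, 0], [0, 0, 0]]

```text
time_s: 15.77
ee_pos: [583.2, 19.8, 202.2]
eef_rot: [-2.209, -2.233, -0.0]
contact_force: [0.2, -0.0, -2.7]
width: 15.2
grasp_force: 40.0
```

```bash
python3 - <<'E'
from h import *
go(587.4,17.6,116)
for n in("top","side"):
    c=cam(n,n+"5.png")
E
```

```text
t15.77 tcp [583.2  19.8 202.2] turn [-0.01 -0.02  0.23] shift now [-0.23  0.42  8.62] shift after turn [-0.23  0.42  8.62] F [ 0.2 -0.  -2.7] w 15.2 g 40.0
```

servo_tool:
  series:
    - [1, [-0.2, 0.4, 0], [0, 0, 0]]
    - [1, [0, 0, 0.8], [0, 0, 0]]
    - [1, [0, 0, 1.2], [0, 0, 0]]
    - [1, [0, 0, 1.2], [0, 0, 0]]
    - [1, [0, 0, 1.2], [0, 0, 0]]
    - [1, [0, 0, 1.2], [0, 0, 0]]
    - [1, [0, 0, 0.8], [0, 0, 0]]
    - [1, [0, 0, 0.4], [0, 0, 0]]
    - [1, [0, 0, 0], [0, 0, 0]]
    - [1, [0, 0, 0], [0, 0, 0]]
    - [1, [0, 0, 0], [0, 0, 0]]
    - [1, [0, 0, 0], [0, 0, 0]]

```text
time_s: 16.87
ee_pos: [588.4, 16.2, 134.7]
eef_rot: [2.212, 2.23, 0.001]
contact_force: [-0.2, 0.7, -2.7]
width: 14.9
grasp_force: 40.0
```

```bash
python3 - <<'E'
from h import *
go(587.4,17.6,116)
go(587.4,17.6,116)
E
```

```text
t16.87 tcp [588.4  16.2 134.7] turn [0.08 0.   0.07] shift now [ 0.14 -0.1   1.87] shift after turn [ 0.14 -0.1   1.87] F [-0.2  0.7 -2.7] w 14.9 g 40.0
t16.87 tcp [588.4  16.2 134.7] turn [0.08 0.   0.07] shift now [ 0.14 -0.1   1.87] shift after turn [ 0.14 -0.1   1.87] F [-0.2  0.7 -2.7] w 14.9 g 40.0
```

Within about 1.5 mm, counting reading noise. I'll nudge by 1 mm and lower slowly, watching the force.

servo_tool:
  series:
    - [1, [0.1, -0.05, 0], [0, 0, 0]]
    - [1, [0, 0, 0.3], [0, 0, 0]]
    - [1, [0, 0, 0.3], [0, 0, 0]]
    - [1, [0, 0, 0.2], [0, 0, 0]]
    - [1, [0, 0, 0.2], [0, 0, 0]]
    - [1, [0, 0, 0.2], [0, 0, 0]]
    - [1, [0, 0, 0], [0, 0, 0]]
    - [1, [0, 0, 0], [0, 0, 0]]

```text
time_s: 17.53
ee_pos: [587.3, 17.1, 121.8]
eef_rot: [-2.212, -2.23, 0.0]
contact_force: [0.4, 0.0, -2.9]
width: 15.1
grasp_force: 40.0
```

servo_tool:
  series:
    - [1, [0, 0, 0.1], [0, 0, 0]]
    - [1, [0, 0, 0.1], [0, 0, 0]]
    - [1, [0, 0, 0.1], [0, 0, 0]]
    - [1, [0, 0, 0.1], [0, 0, 0]]
    - [1, [0, 0, 0], [0, 0, 0]]
    - [1, [0, 0, 0], [0, 0, 0]]

```text
time_s: 18.03
ee_pos: [587.3, 17.1, 117.9]
eef_rot: [-2.212, -2.231, 0.0]
contact_force: [0.2, -0.5, -3.5]
width: 15.0
grasp_force: 40.0
```

Free of contact so far, so the plug is in the mouth (touching would start at about 126). On down to contact.

servo_tool:
  series:
    - [1, [0, 0, 0.1], [0, 0, 0]]
    - [1, [0, 0, 0.1], [0, 0, 0]]
    - [1, [0, 0, 0], [0, 0, 0]]
    - [1, [0, 0, 0], [0, 0, 0]]

```text
time_s: 18.37
ee_pos: [587.3, 17.1, 116.0]
eef_rot: [-2.212, -2.231, 0.0]
contact_force: [0.4, 1.4, -3.7]
width: 15.0
grasp_force: 40.0
```

servo_tool:
  series:
    - [1, [0, 0, 0.1], [0, 0, 0]]
    - [1, [0, 0, 0.1], [0, 0, 0]]
    - [1, [0, 0, 0], [0, 0, 0]]
    - [1, [0, 0, 0], [0, 0, 0]]

```text
time_s: 18.7
ee_pos: [587.3, 17.1, 115.6]
eef_rot: [2.212, 2.23, -0.001]
contact_force: [-4.5, -0.9, 9.7]
width: 15.1
grasp_force: 40.0
```

Contact at 115.7, the seated height exactly. Letting go.

servo_tool:
  series:
    - [0.5, [0, 0, 0], [0, 0, 0]]
    - [0.5, [0, 0, 0], [0, 0, 0]]
    - [-0.2, [0, 0, 0], [0, 0, 0]]
    - [-1, [0, 0, 0], [0, 0, 0]]
    - [-1, [0, 0, 0], [0, 0, 0]]
    - [-1, [0, 0, 0], [0, 0, 0]]
    - [-1, [0, 0, 0], [0, 0, 0]]
    - [-1, [0, 0, 0], [0, 0, 0]]
    - [-1, [0, 0, 0], [0, 0, 0]]
    - [-1, [0, 0, 0], [0, 0, 0]]
    - [-1, [0, 0, 0], [0, 0, 0]]
    - [-1, [0, 0, 0], [0, 0, 0]]

```text
time_s: 19.7
ee_pos: [587.3, 17.1, 114.0]
eef_rot: [2.212, 2.231, -0.0]
contact_force: [-0.2, 0.7, -0.8]
width: 87.3
grasp_force: 0.0
```

```bash
python3 - <<'E'
from h import *
go(587.5,17.1,87)
w=cam("wrist");s=cam("side")
a=cv2.resize(w["img"][140:400,100:460],(554,400));p=proj(s,[587,17,110]).astype(int)
b=cv2.resize(s["img"][p[1]-40:p[1]+40,p[0]-25:p[0]+24],(245,400),interpolation=cv2.INTER_CUBIC)
cv2.imwrite("pics/crop6.png",np.hstack([a,b]));print(p,"stem top exp",proj(w,[587.3,17.1,144]),proj(s,[587.3,17.1,144]),"plate edges",[proj(s,[587.3+51*np.cos(q),17.1+51*np.sin(q),82]) for q in (0,1.57,3.14,4.71)])
E
```

```text
t19.70 tcp [587.3  17.1 114. ] turn [-0.    0.    0.08] shift now [-0.    0.02  2.7 ] shift after turn [-0.    0.02  2.7 ] F [-0.2  0.7 -0.8] w 87.3 g 0.0
[272 179] stem top exp [277.4 292.6] [272.4 170. ] plate edges [array([258.8, 178.4]), array([260. , 196.7]), array([286.6, 195.4]), array([284.4, 177.2])]
```

View pics/crop6.png

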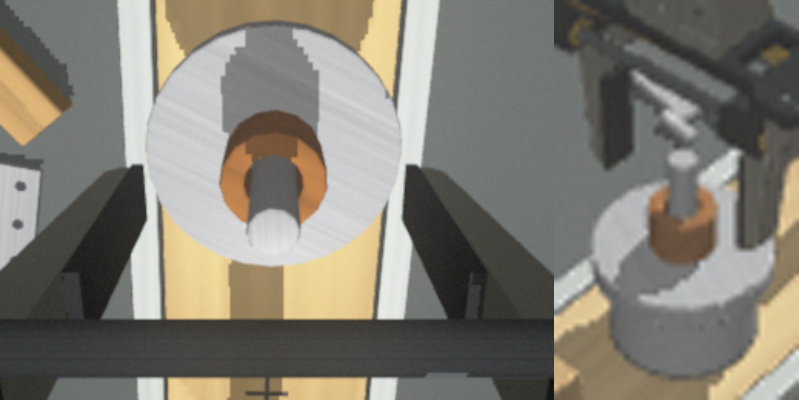

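The lids sit level and nested on the tin. The stem top is near (277,292), as expected, and the collar is centred between the fingers. Going down to the collar.

servo_tool:
  series:
    - [-1, [0, 0, 0.5], [0, 0, 0]]
    - [-1, [0, 0, 0.8], [0, 0, 0]]
    - [-1, [0, 0, 0.8], [0, 0, 0]]
    - [-1, [0, 0, 0.5], [0, 0, 0]]
    - [-1, [0, 0, 0], [0, 0, 0]]
    - [-1, [0, 0, 0], [0, 0, 0]]
    - [-1, [0, 0, 0], [0, 0, 0]]
  force: 20

```text
time_s: 20.38
ee_pos: [587.5, 17.3, 88.0]
eef_rot: [-2.212, -2.231, -0.0]
contact_force: [0.3, -0.0, 0.6]
width: 92.0
grasp_force: 0.0
```

servo_tool:
  series:
    - [0, [0, 0, 0], [0, 0, 0]]
    - [0, [0, 0, 0], [0, 0, 0]]
    - [0, [0, 0, 0], [0, 0, 0]]
    - [0, [0, 0, 0], [0, 0, 0]]
    - [0, [0, 0, 0], [0, 0, 0]]
    - [0, [0, 0, 0], [0, 0, 0]]
    - [1, [0, 0, 0], [0, 0, 0]]
    - [1, [0, 0, 0], [0, 0, 0]]
    - [1, [0, 0, 0], [0, 0, 0]]
    - [1, [0, 0, 0], [0, 0, 0]]
    - [1, [0, 0, 0], [0, 0, 0]]
    - [1, [0, 0, 0], [0, 0, 0]]

```text
time_s: 21.38
ee_pos: [587.3, 17.1, 88.0]
eef_rot: [-2.212, -2.231, 0.0]
contact_force: [-0.2, 0.2, -0.8]
width: 38.2
grasp_force: 20.0
```

```bash
python3 - <<'E'
from h import *
go(587.3,17.1,87)
E
```

```text
t21.38 tcp [587.3  17.1  88. ] turn [-0.    0.    0.08] shift now [-0.  -0.   0.1] shift after turn [-0.  -0.   0.1] F [-0.2  0.2 -0.8] w 38.2 g 20.0
```

Collar gripped at 38 mm with almost no side force. Lifting straight up by 105 mm.

servo_tool:
  series:
    - [1, [0, 0, -0.2], [0, 0, 0]]
    - [1, [0, 0, -0.3], [0, 0, 0]]
    - [1, [0, 0, -0.5], [0, 0, 0]]
    - [1, [0, 0, -0.7], [0, 0, 0]]
    - [1, [0, 0, -0.8], [0, 0, 0]]
    - [1, [0, 0, -0.8], [0, 0, 0]]
    - [1, [0, 0, -0.8], [0, 0, 0]]
    - [1, [0, 0, -0.8], [0, 0, 0]]
    - [1, [0, 0, -0.8], [0, 0, 0]]
    - [1, [0, 0, -0.8], [0, 0, 0]]
    - [1, [0, 0, -0.8], [0, 0, 0]]
    - [1, [0, 0, -0.8], [0, 0, 0]]
    - [1, [0, 0, -0.8], [0, 0, 0]]
    - [1, [0, 0, -0.8], [0, 0, 0]]
    - [1, [0, 0, -0.5], [0, 0, 0]]
    - [1, [0, 0, -0.3], [0, 0, 0]]
    - [1, [0, 0, 0], [0, 0, 0]]
    - [1, [0, 0, 0], [0, 0, 0]]
    - [1, [0, 0, 0], [0, 0, 0]]
    - [1, [0, 0, 0], [0, 0, 0]]

```text
time_s: 23.05
ee_pos: [587.1, 17.1, 192.5]
eef_rot: [-2.212, -2.23, 0.001]
contact_force: [-0.2, -0.2, -1.9]
width: 37.9
grasp_force: 20.0
```

```bash
python3 - <<'E'
from h import *
go(587.3,17.1,193)
s=cam("side","side_end.png");w=cam("wrist")
# numeric checks: stem visible below the lid in side view (grey column), plate seen in wrist view
x,y=proj(s,[587.3,17.1,138]).round().astype(int)
hs=cv2.cvtColor(s["img"],cv2.COLOR_BGR2HSV)
for z in(180,150,138,120,100,90):
    u,v=proj(s,[587.3,17.1,z]).round().astype(int);print(z,(u,v),hs[v,u-5:u+6,2],hs[v,u-5:u+6,1].max())
E
```

```text
t23.05 tcp [587.1  17.1 192.5] turn [-0.05 -0.    0.07] shift now [ 0.    0.02 -0.05] shift after turn [ 0.    0.02 -0.05] F [-0.2 -0.2 -1.9] w 37.9 g 20.0
180 (np.int64(272), np.int64(160)) [ 97  98  98  97 100 103 105 104 101  56  70] 110
150 (np.int64(272), np.int64(168)) [116 172 116 116 118 118 120 118 116 115 118] 4
138 (np.int64(272), np.int64(172)) [116 113 118 118 106 108 115 121 124 121 118] 2
120 (np.int64(272), np.int64(177)) [117 119 107 103 111 113 111 107 135 210 218] 10
100 (np.int64(272), np.int64(182)) [181 183 151 106 112 113 111 107 131 184 183] 5
90 (np.int64(272), np.int64(185)) [179 182 173 107 113 115 110 105 132 183 183] 4
```

The force reads about the outer lid's weight alone, and the stem stands on the bright seated disc below. Handing in.

```bash
python3 -c "
from plant import manip
print(manip.job_done())"
```

```text
the job is handed in; nothing more can be done
None
```

The job was handed in at about 23 s of the 72 s allowed: cross within about 1 mm of the punch tip when last measured before the lids were moved, inner lid seated in the tin, outer lid held level about 25 mm clear of the stem; the hand-in call returned no verdict.

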